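# Nest the parts cups in their case and fold the cover shut

## Robot

A 6-joint arm with a two-finger parallel gripper is mounted at the origin on the work surface. World frame = base frame: x ahead of the robot, y to its left, z up, the work surface at z = 0. Lengths are in m, angles in rad, forces in N, time in s.
With the tool pointing down it reaches from about 0.325 to 0.75 m from the base axis. Payload 7.6 kg.
Tool frame: the origin (TCP) lies at the very end of the fingers, on their centre line; the grasp point (between the pads) lies 19 mm behind it (grip_depth is the distance from the TCP to the grasp point, in m); z points along the fingers, y is the line along which they close (so a half turn about z gives the same grasp; the last joint's range is limited). The gripper opens to 85 mm and grips with 20 to 120 N. Pads are 22 mm wide; open, the fingers measure 114 mm over their backs; the gripper's body (76 mm by 85 mm) begins 54 mm behind the grasp point. The pads swing forward as they close: fully open they stand 13 mm farther back than shut.
Start: joints at [1.268, 0.052, 1.401, -0, 1.689, -0.07], TCP at [0.121, 0.511, 0.231] pointing down, gripper open.
Joint ranges: [-2.9, 2.9], [-0.91, 2.17], [0.12, 2.37], [-1.06, 4.2], [0.26, 2.73], [-2.93, 2.93]. Speed limits (rad/s): [2.57, 2.57, 3.01, 3.14, 3.14, 3.14].

## Interface

Orientations are given as a unit quaternion [w, x, y, z].
In Python, from cell import sense, capture, close_job, grip_depth gives the robot as it stands.
- The arm moves only by the tool carry_out, never from a script. Its argument "targets" is text: rows parted by semicolons, each of 5 numbers parted by spaces: the opening, from 0 (shut) to 1 (fully open), then the shift along the tool's x, y, z as a fraction of full scale, then the turn about the tool's z as a fraction of full scale. A call has 1 to 12 rows; each row shifts and turns the commanded pose from where the row before left it, along the tool's axes as they then stand; what a row does not reach is not made up. Full scale, the value 1, is 2.5 cm for a shift and pi rad for a turn. A row lasts 1/10 s, in which the tool goes at most 50 mm and 8.59 degrees, less where a joint would pass 70% of its speed; a pose out of reach is approached as far as the arm can. A call with a number of a shift or a turn outside -1 to 1 is refused whole. A call with a gripper value outside its range is refused whole. The fingers move at their own pace and stop on an object; the grip force is fixed at half the most. Time passes only in rows, so rows that do not move let the fingers close. It gives the time, the measured TCP pose, the force, the opening and the grip force at its end, in the units of the state.
- sense(): the state, without advancing time (a new reading comes with each control period).
- capture(name): name is "side" or "top" or "wrist"; returns a dict with "frame" (400x640x3 uint8, red, green, blue), "K" (3x3 intrinsics, pixels), "R" (3x3) and "t" (3): a world point X has camera coordinates R X + t. Camera axes: x right, y down, z forward; pixel columns grow to the right and rows downward; lengths in m; the calibration is good to about 2 mm. A picture is of the moment at which its call begins. There is no depth.
- close_job(): hands the job in; it is judged then, once.
The state is a dict: "time_s": time; "joint_positions": joint angles; "qd": joint speeds; "joint_torque": joint torques, N m; "ee_pos": TCP position; "eef_rot": TCP orientation; "ft_force": force on the tool from outside, world axes, zero at the start; "wrist_torque": the same for the moment, N m; "gripper_width": finger opening in m; "gripper_force": force on a finger pad.
Only numpy, scipy, OpenCV 4.12 (cv2) and the standard library are available. Lean on these libraries where they do the work, as an engineer would, in place of code of your own. Each camera call takes 0.05 s, during which the arm holds its last target. There are 200 camera calls.

## Task

Put the two loose grey parts cups away in the orange case: nest them upright, one inside the other, in the cup fixed in the case (either one first; one of them is lying on its side), and press the stack down past the spring catches until it is fully home and level. Then fold the cover down flat until the case is shut, let go, and leave the other things on the bench where they are.

Things in the scene. Friction and masses are not known exactly. Their poses are not given: they have to be found in the camera images.
- cup_a: grey plastic parts cup, standing. All three cups are alike: 62 mm high; solid heavy foot 39 mm across, 16 mm thick (inner floor 16 mm up); conical wall 2.5 mm thick, 45 mm across at 16 mm up, 61 at 52 mm; straight band 66 mm across (61 inside) over the top 10 mm. About 90 g. Origin: centre of the underside; z along the axis to the mouth. Nested home it stands 16 mm above the cup it sits in
- cup_b: the same cup, lying on its side at the start on foot edge and band (its z axis then points from foot to mouth, 0.25 rad above level; the point on its axis level with the band's middle is 57 mm along z and 33 mm above the bench)
- seat (a point): centre of the inner floor of the bottom cup, fixed in the middle of the case, 20 mm above the bench; z up, x to the hinge. The first cup's underside comes here when home, the second's 16 mm above. Three spring catches inside the bottom cup hold a cup that is only set in up to 8 mm too high, often askew, until it is pressed down with 10 to 20 N (if askew, on the high side)
- case: an orange open box fixed on the bench, 165 x 165 mm outside, walls 4 mm, 101.5 mm high, the bottom cup in its middle. Origin: centre of the underside; x towards the side where the cover is hinged. The stack of three ends about 3 mm below the rim when home, higher when it hangs on the catches
- cover (a joint): angle of the case's cover: 0 shut flat on the rim, about 1.57 standing straight up, 1.9 at most. Its hinge is stiff: it stays where it is left
- cover_hinge (a point): middle of the hinge line, at the cover's underside on the case's hinge-side rim, 102 mm above the bench; axis along the case's y
- cover_edge (a point): middle of the free edge of the cover, on its outer face (the upper one when shut). The cover is a flat plastic panel 165 x 165 mm, 6 mm thick, without a handle
- tape: black tape roll lying flat, 76 mm across with a 52 mm hole, 24 mm high; a bystander. Origin: centre of its underside
- mug: white straight-sided mug, 82 mm across and 85 mm high, with a handle; a bystander. Origin: centre of its underside
- driver: screwdriver lying along its x, 180 mm long, about 28 mm high; a bystander
- meter: black hand meter lying flat, 150 x 80 mm, 36 mm high; a bystander. Origin: centre of its underside
- adapter: white plug adapter, 50 x 50 mm, 42 mm high; a bystander. Origin: centre of its underside
- jar: glass jar with a steel cap, 60 mm across and 75 mm high; a bystander. Origin: centre of its underside
- spanner: steel spanner lying along its x, 150 mm long; a bystander

How it is judged:
By the outcome, as a careful person would: the job done as asked, in the order asked, and still so for the second after the job is handed in, with the robot touching nothing.
It also fails if it takes over 72 s, if anything falls off the work surface, if the arm or the gripper's body presses on something with over 40 N, if the wrist force passes 120 N, or if a joint passes its speed limit or range.

## Working session

There is one attempt and no reset: what is moved stays moved. The work goes in short steps, Python scripts to look and compute and a tool call to move; the robot and the scene stay as the last step left them, time stands still between calls to the robot, and variables do not carry over. Pictures are saved under pics/ and viewed, at most 10 in all, crops included, and the job is handed in when it is done.

Besides the shell and the picture viewer there is one more tool, called after "Request:" as name(argument=value, ...), one argument or row to a line, values as JSON. carry_out: Moves the arm, as the interface text tells. Its arguments: {"type":"object","properties":{"targets":{"type":"string"}},"required":["targets"]}

```bash
mkdir -p pics; ls
python3 - <<'E'
from cell import *
import cv2,json,numpy as np
for n in("top","side"):
    c=capture(n);cv2.imwrite(f"pics/{n}0.png",c["frame"][...,::-1])
    print(n,c["K"].round(1).tolist(),c["R"].round(3).tolist(),c["t"].round(3).tolist())
    np.savez(f"{n}_cal",K=c["K"],R=c["R"],t=c["t"])
s=sense();print(s,grip_depth)
E
```

```text
pics
top [[461.9, 0.0, 324.2], [0.0, 461.9, 200.1], [0.0, 0.0, 1.0]] [[0.023, -1.0, 0.006], [-0.996, -0.023, -0.081], [0.081, -0.004, -0.997]] [-0.067, 0.549, 1.179]
side [[435.5, 0.0, 327.3], [0.0, 435.5, 197.9], [0.0, 0.0, 1.0]] [[0.901, -0.433, 0.012], [-0.297, -0.638, -0.71], [0.315, 0.637, -0.704]] [-0.507, 0.172, 1.201]
{'time_s': 0.1, 'joint_positions': array([ 1.26769462e+00,  5.27974011e-02,  1.40163862e+00, -2.81283125e-06,
        1.68860066e+00, -7.03124089e-02]), 'qd': array([ 0.00089743, -0.00047883, -0.00151973,  0.00035064, -0.00171132,
       -0.00083   ]), 'joint_torque': array([ 1.62472847e-03, -3.82582819e+01, -3.60987747e+01, -1.03989248e-04,
        4.71758787e-03,  4.78202514e-05]), 'ee_pos': array([0.12101657, 0.51058124, 0.2305365 ]), 'eef_rot': array([-1.32651034e-04,  1.16132145e-01,  9.93233509e-01, -7.09726744e-04]), 'ft_force': array([ 0.6397622 , -0.84342893,  0.14084949]), 'wrist_torque': array([ 0.01045829, -0.00895341,  0.01345895]), 'gripper_force': 0.0, 'gripper_width': 0.08519876241359256} 0.0187
```

View pics/top0.png

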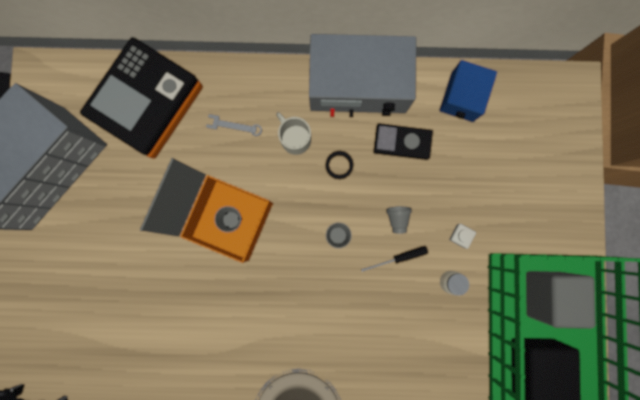

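View pics/side0.png

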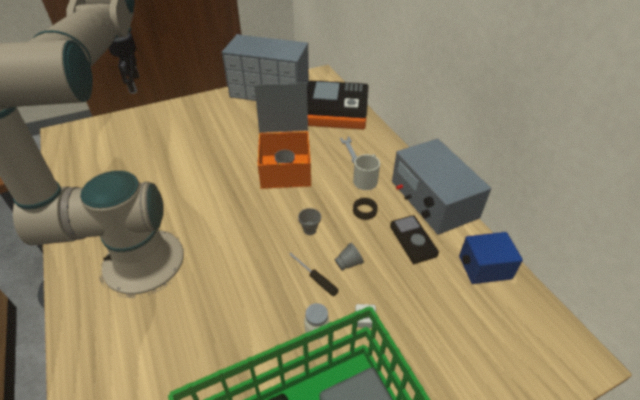

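Top view: cup_a at about (338,235), cup_b at (399,219) with its mouth away from the robot, and the case at (228,219) with the cover standing open on the left. The side view shows the same layout. I'll enlarge both for measuring.

Run:
```python
import cv2,numpy as np
t=cv2.imread("pics/top0.png");s=cv2.imread("pics/side0.png")
def crop(im,x,y,w,h,k):return cv2.resize(im[y:y+h,x:x+w],None,fx=k,fy=k,interpolation=cv2.INTER_CUBIC)
a=crop(t,140,155,140,110,5);cv2.imwrite("pics/c1.png",a)
b=crop(t,315,195,120,50,6);c=crop(s,240,75,120,100,4) 
d=crop(s,285,200,90,75,3)
o=np.zeros((300+300,760,3),np.uint8);o[:300,:720]=b;o[300:600,:360]=crop(s,245,75,75,120,5)[:300,:360] if 0 else cv2.resize(s[75:195,245:320],(360,300))
o[300:525,380:650]=d
cv2.imwrite("pics/c2.png",o)
```

```text
(no output)
```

View pics/c1.png

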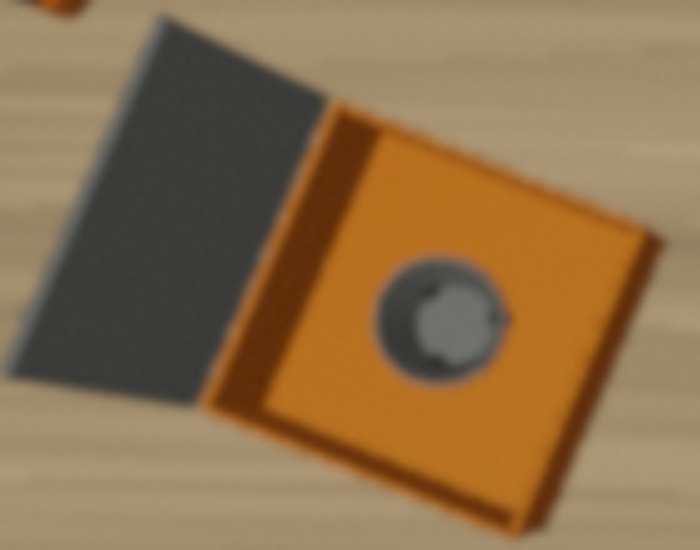

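View pics/c2.png

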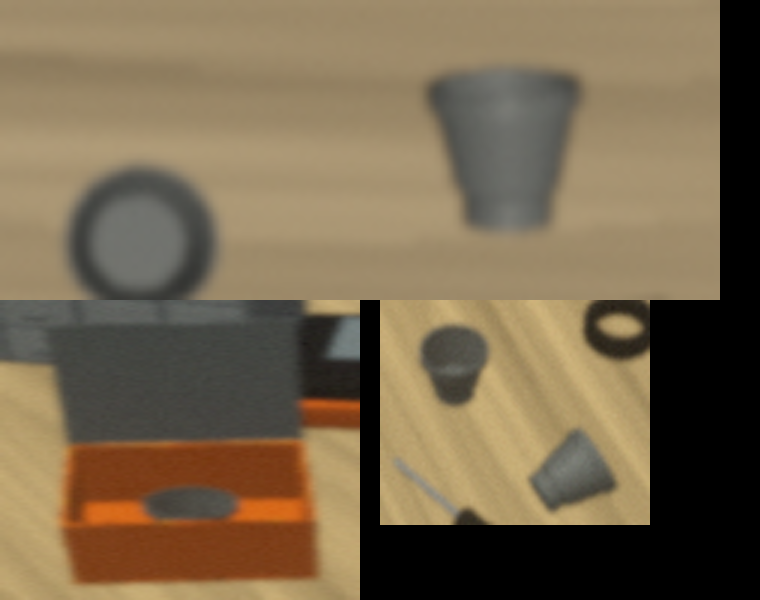

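Case crop: the rim corners are at about (337,100), (207,405), (515,535) and (648,233), and the inner cup's rim centre is at about (443,320). The cups show up clearly as grey against the wood, so I'll fit their silhouettes in both cameras.

```bash
cat > h.py <<'E'
import cv2,numpy as np
from scipy.optimize import minimize
C={n:dict(np.load(f"{n}_cal.npz")) for n in("top","side")}
def proj(X,n="top",c=None):
    c=c or C[n];p=(c["R"]@np.atleast_2d(X).T).T+c["t"];p=p@c["K"].T;return p[:,:2]/p[:,2:]
def ray(u,v,z,n="top",c=None):
    c=c or C[n];d=c["R"].T@np.linalg.solve(c["K"],[u,v,1.]);o=-c["R"].T@c["t"];return o+d*(z-o[2])/d[2]
A=np.linspace(0,2*np.pi,40)
CUP=np.vstack([np.c_[r*np.cos(A),r*np.sin(A),0*A+z] for r,z in((.0195,0),(.0195,.016),(.0225,.016),(.0305,.052),(.033,.052),(.033,.062))])
def lying(x,y,yaw): # x,y: ground position of band middle axis point
    a=.25;z=np.array([np.cos(a)*np.cos(yaw),np.cos(a)*np.sin(yaw),np.sin(a)]);yv=np.array([-np.sin(yaw),np.cos(yaw),0]);xv=np.cross(yv,z)
    R=np.c_[xv,yv,z];return CUP@R.T+np.array([x,y,.033])-.057*z
def sil(X,n,off,sh,k=4):
    p=(proj(X,n)-off+.5)*k;m=np.zeros((sh[0]*k,sh[1]*k),np.uint8)
    cv2.fillConvexPoly(m,cv2.convexHull((p*16).astype(np.int32)),1,shift=4);return cv2.resize(m.astype(np.float32),(sh[1],sh[0]),interpolation=cv2.INTER_AREA)
E
cat > fit.py <<'E'
from h import *
T={n:cv2.imread(f"pics/{n}0.png") for n in C}
boxes={"a":{"top":(322,218,34,34),"side":(293,204,32,36)},"b":{"top":(380,198,40,42),"side":(330,240,38,36)}}
def m(n,b):
    x,y,w,h=b;i=cv2.GaussianBlur(T[n],(3,3),0)[y:y+h,x:x+w].astype(float)
    s=1-i.min(2)/i.max(2);return np.clip((.25-s)/.12+.5,0,1) # low saturation = grey
for k,f,x0 in(("a",lambda p:CUP+[p[0],p[1],0],[*ray(338.3,234.7,.062)[:2]]),("b",lambda p:lying(*p),[*ray(398.7,209.5,.033)[:2],0.])):
    M={n:m(n,b) for n,b in boxes[k].items()}
    for cams in(("top",),("side",),("top","side")):
        cost=lambda p:sum(np.abs(sil(f(p),n,boxes[k][n][:2],M[n].shape)-M[n]).sum() for n in cams)
        r=minimize(cost,x0,method="Nelder-Mead",options=dict(initial_simplex=np.array([x0]+[np.array(x0)+d for d in np.diag([.01,.01,.2][:len(x0)])])))
        print(k,cams,r.x.round(4),round(r.fun),[round(M[n].sum()) for n in cams])
g=lambda u,v,z:ray((u+.5)/5-.5+140,(v+.5)/5-.5+155,z)
c=np.array([g(*p,.1015) for p in((337,100),(207,405),(515,535),(648,233))]);print("corners",c.round(4).tolist(),"ctr",c.mean(0).round(4),np.linalg.norm(c-np.roll(c,1,0),axis=1).round(3))
print("seat",g(443,320,.066).round(4)); h=(c[0]+c[1]-c[2]-c[3])/2;print("yaw",np.arctan2(h[1],h[0]))
E
python3 fit.py
```

```text
a ('top',) [ 0.4609 -0.0907] 29 [553]
a ('side',) [ 0.4615 -0.0873] 138 [352]
a ('top', 'side') [ 0.4611 -0.0905] 170 [553, 352]
b ('top',) [ 0.529  -0.246   0.1027] 63 [534]
b ('side',) [ 0.5286 -0.2491 -0.0993] 93 [403]
b ('top', 'side') [ 0.5291 -0.2479 -0.0144] 172 [534, 403]
corners [[0.5996, 0.2328, 0.1015], [0.4501, 0.289, 0.1015], [0.3913, 0.1385, 0.1015], [0.5381, 0.0793, 0.1015]] ctr [0.4948 0.1849 0.1015] [0.165 0.16  0.162 0.158]
seat [0.4949 0.1842 0.066 ]
yaw 1.1938597090147718
```

Request:
carry_out(
  targets="1 -0.89 -0.97 0 0;1 -0.89 -0.97 0 0;1 -0.89 -0.97 0 0;1 -0.89 -0.97 0 0;1 -0.89 -0.97 0 0;1 -0.89 -0.97 0 0;1 -0.89 -0.97 0 0;1 -0.89 -0.97 0 0;1 -0.89 -0.97 0 0;1 -0.89 -0.97 0 0;1 -0.89 -0.97 0 0;1 -0.89 -0.97 0 0",
)

```text
time_s: 1.3
ee_pos: [0.314, 0.1648, 0.2311]
eef_rot: [-0.0, 0.116, 0.993, 0.0]
ft_force: [0.7, 0.2, 1.1]
gripper_width: 0.0855
gripper_force: 0.0
```

Request:
carry_out(
  targets="1 -0.89 -0.97 0 0;1 -0.89 -0.97 0 0;1 -0.89 -0.97 0 0;1 -0.89 -0.97 0 0;1 -0.89 -0.97 0 0;1 -0.89 -0.97 0 0;1 -0.89 -0.97 0 0;1 -0.89 -0.97 0.5 0;1 -0.9 -0.9 0.5 0;1 0 0 1 0.045;1 0 0 1 0;1 0 0 0 0",
)

```text
time_s: 2.5
ee_pos: [0.4569, -0.0905, 0.1523]
eef_rot: [-0.004, 0.186, 0.983, 0.0]
ft_force: [0.7, 0.4, -1.0]
gripper_width: 0.0855
gripper_force: 0.0
```

```bash
cat > go.py <<'E'
import sys
from cell import sense
import numpy as np
from scipy.spatial.transform import Rotation as Ro
def state():
    s=sense();w,x,y,z=s["eef_rot"];R=Ro.from_quat([x,y,z,w]).as_matrix();return s,R
def units(x,y,z,psi=None): # psi deg: wanted direction of tool y (mod 180); turn AFTER shift
    s,R=state();d=R.T@(np.array([x,y,z])-s["ee_pos"])/.025
    p=np.degrees(np.arctan2(R[1,1],R[0,1]))
    print("pos",s["ee_pos"].round(4),"psi",p.round(1),"F",s["ft_force"].round(1),"w",round(s["gripper_width"],4),"t",s["time_s"])
    print("units",d.round(2),"turn",None if psi is None else round(((p-psi+90)%180-90)/180,4))
if __name__=="__main__":units(*map(float,sys.argv[1:]))
E
python3 - <<'E'
from go import *;from cell import capture
import cv2
from h import *
c=capture("wrist");np.savez("w",K=c["K"],R=c["R"],t=c["t"])
cv2.imwrite("pics/w0.png",c["frame"][...,::-1])
units(.461,-.0905,.04,68.6)
print(proj(CUP[-40:]+[.461,-.0905,0],c={k:c[k] for k in "KRt"})[::10].round())
E
```

```text
pos [ 0.4579 -0.0906  0.1548] psi 68.6 F [0.6 0.6 0.2] w 0.0851 t 2.55
units [-0.13  0.05  4.59] turn -0.0001
[[335. 249.]
 [360. 197.]
 [301. 176.]
 [284. 232.]]
```

View pics/w0.png

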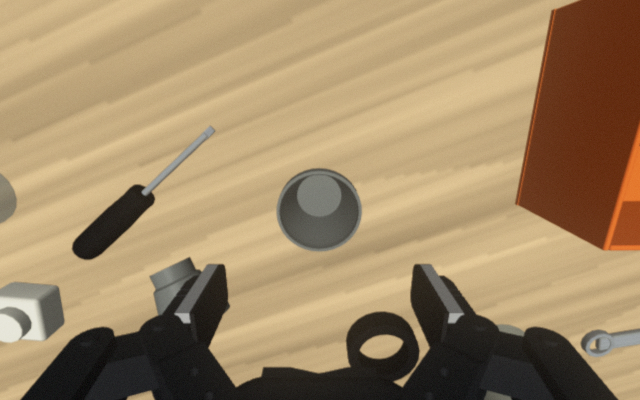

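Wrist view: cup_a's rim is centred at (319,210), about 3 mm from the prediction. I'll descend and grip it.

Request:
carry_out(
  targets="1 -0.15 0 0.9 0;1 0 0 0.9 0;1 0 0 0.9 0;1 0 0 0.9 0;1 0 0 0.7 0;1 0 0 0.3 0;0 0 0 0 0;0 0 0 0 0;0 0 0 0 0;0 0 0 0 0",
)

```text
time_s: 3.55
ee_pos: [0.4638, -0.0925, 0.0433]
eef_rot: [0.002, 0.186, 0.983, -0.0]
ft_force: [0.0, -0.4, 7.2]
gripper_width: 0.0643
gripper_force: 66.5
```

```bash
python3 go.py .495 .1845 .19 68.6
```

```text
pos [ 0.4638 -0.0925  0.0433] psi 68.6 F [ 0.  -0.4  7.2] w 0.0643 t 3.55
units [ 2.86 10.77 -5.87] turn -0.0002
```

Request:
carry_out(
  targets="0 0 0 -0.9 0;0 0 0 -1 0;0 0 0 -1 0;0 0 0.5 -1 0;0 0.2 0.8 -1 0;0 0.3 1 -0.97 0;0 0.4 1 0 0;0 0.4 1 0 0;0 0.4 1 0 0;0 0.4 1 0 0;0 0.4 1 0 0;0 0.36 1 0 0",
)

```text
time_s: 4.75
ee_pos: [0.4714, 0.1283, 0.1885]
eef_rot: [0.0, 0.186, 0.983, 0.0]
ft_force: [-0.4, 0.7, -0.8]
gripper_width: 0.0643
gripper_force: 66.6
```

Request:
carry_out(
  targets="0 0 1 0 0;0 0 1 0 0;0 0 0.5 0 0;0 0 0 0 0;0 0 0 0 0",
)

```text
time_s: 5.25
ee_pos: [0.4944, 0.1847, 0.188]
eef_rot: [-0.0, 0.186, 0.983, -0.0]
ft_force: [-1.2, -0.8, -1.2]
gripper_width: 0.0643
gripper_force: 66.6
```

Run:
```python
from go import *;from cell import capture
import cv2
c=capture("wrist");cv2.imwrite("pics/w1.png",c["frame"][...,::-1])
units(.495,.1845,.0733,68.6)
from h import *
print(proj([[.4949,.1842,.066]],c={k:c[k] for k in "KRt"}))
```

```text
pos [0.4944 0.1844 0.1881] psi 68.5 F [ 0.   0.2 -0.6] w 0.0639 t 5.3
units [-0.02  0.01  4.59] turn -0.0004
[[318.34209723 196.45388059]]
```

View pics/w1.png

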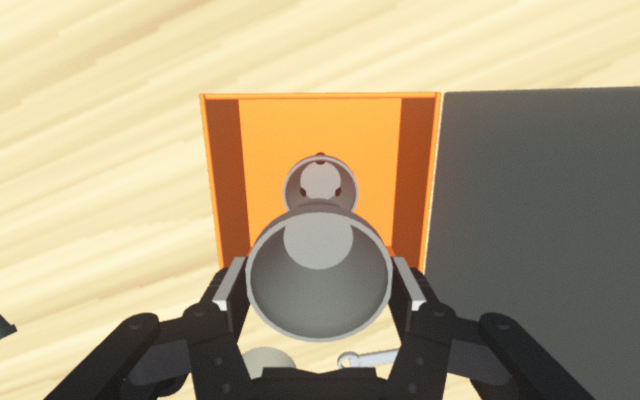

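Wrist view: the held cup's rim is at about (319.5,272) and the seat cup's rim at about (320.5,191). I'll work out the relative offset.

Run:
```python
from go import *;from cell import capture
from h import *
c=capture("wrist");c={k:c[k] for k in "KRt"}
s,R=state();p=s["ee_pos"]
o=-c["R"].T@c["t"];print("cam in tool",R.T@(o-p))
for nm,u,v,z in(("held",319.5,272,.2068),("seat",320.5,191.3,.066)):
    q=ray(u,v,z,c=c);print(nm,q.round(4),"tool rel mm",(R.T@(q-p)*1000).round(1), "dpx per 5mm x", (proj(q+R[:,0]*.005,c=c)-[u,v]).round(1))
```

```text
cam in tool [ 0.08163228  0.00015471 -0.14302977]
held [0.4869 0.1879 0.2068] tool rel mm [  8.3   0.5 -18.7] dpx per 5mm x [[  0.  -10.1]]
seat [0.4913 0.1874 0.066 ] tool rel mm [  4.    1.7 122.1] dpx per 5mm x [[ 0.  -5.6]]
```

Run:
```python
from go import *;from cell import capture
from h import *
c=capture("wrist");c={k:c[k] for k in "KRt"}
s,R=state();p=s["ee_pos"];print(c["K"][0],(c["R"]@R).round(3).tolist())
def ext(d,tilt=0):
    rim=CUP[-40:]@Ro.from_euler("y",tilt).as_matrix().T
    X=p+(R@np.diag([1,1,-1])@rim.T).T+R@np.array([d[0],d[1],d[2]])
    q=proj(X,c=c);return np.r_[q.min(0),q.max(0)]
obs=np.array([247,205,392,340.])
from scipy.optimize import least_squares
r=least_squares(lambda d:ext(d)-obs,[0,0,.04]);print("offset of underside in tool",r.x.round(4),ext(r.x).round(1),r.fun.round(1));print(ext([0,0,.0433]).round(1))
r=least_squares(lambda d:ext(d[:3],d[3])-obs,[0,0,.04,0]);print(r.x.round(4),r.fun.round(1))
sx=lambda d:(lambda q:np.r_[q.min(0)[0],q.max(0)[0],q.min(0)[1]])(proj(CUP[-40:]+[.4949,.1842,.004]+np.r_[d,0],c=c))
r=least_squares(lambda d:sx(d)-[285,358,155],[0,0]);print("seat corr",r.x.round(4),r.fun.round(1),"tool",(R.T@(np.r_[.4949+r.x[0],.1842+r.x[1],0]-p))[:2].round(4))
```

```text
[321.1258377    0.         318.76875059] [[-0.0, 1.0, -0.0], [-0.949, -0.0, -0.315], [-0.315, 0.0, 0.949]]
offset of underside in tool [0.0053 0.0004 0.0439] [245.1 207.  393.9 337.7] [-1.9  2.   1.9 -2.3]
[244.7 219.5 392.4 347.6]
[-0.0025  0.0004  0.0466  0.1066] [-0. -0. -0. -0.]
seat corr [-0.0016  0.0033] [-1.8  1.8  0.1] tool [0.0022 0.0025]
```

Request:
carry_out(
  targets="0 -0.1 0.04 0.9 0;0 0 0 0.9 0;0 0 0 0.9 0;0 0 0 0.8 0;0 0 0 0.4 0;0 0 0 0.3 0;0 0 0 0.2 0;0 0 0 0.1 0;0 0 0 0 0",
)

```text
time_s: 6.3
ee_pos: [0.4975, 0.1853, 0.0759]
eef_rot: [0.0, 0.186, 0.983, 0.0]
ft_force: [-0.1, -0.3, -0.2]
gripper_width: 0.0642
gripper_force: 66.6
```

Request:
carry_out(
  targets="0 0 0 0.1 0;0 0 0 0.1 0;0 0 0 0.1 0;0 0 0 0 0",
)

```text
time_s: 6.7
ee_pos: [0.4976, 0.1855, 0.0684]
eef_rot: [0.0, 0.186, 0.983, 0.0]
ft_force: [0.1, 0.9, 1.3]
gripper_width: 0.0641
gripper_force: 66.8
```

Request:
carry_out(
  targets="0 0 0 0.1 0;0 0 0 0.1 0;0 0 0 0.1 0;0 0 0 0 0",
)

```text
time_s: 7.1
ee_pos: [0.4979, 0.1855, 0.0632]
eef_rot: [0.001, 0.186, 0.983, 0.0]
ft_force: [-7.0, -3.1, 16.9]
gripper_width: 0.0648
gripper_force: 68.2
```

Request:
carry_out(
  targets="1 0 0 0 0;1 0 0 0 0;1 0 0 0 0;1 0 0 -1 0;1 0 0 -1 0;0 0.08 0 -0.5 0;0 0 0 0 0;0 0 0 0 0;0 0 0 0 0;0 0 0 0 0",
)

```text
time_s: 8.1
ee_pos: [0.4948, 0.1858, 0.1217]
eef_rot: [-0.001, 0.186, 0.983, -0.001]
ft_force: [-0.0, 0.8, -0.3]
gripper_width: 0.0123
gripper_force: 0.0
```

Run:
```python
from go import *;from cell import capture
import cv2
c=capture("wrist");f=c["frame"][...,::-1];cv2.imwrite("pics/w2.png",f)
np.savez("w2",K=c["K"],R=c["R"],t=c["t"])
units(.495,.1845,.045,68.6)
```

```text
pos [0.4949 0.1859 0.1219] psi 68.6 F [-0.3  0.   0.3] w 0.0048 t 8.15
units [-0.03 -0.05  3.08] turn -0.0002
```

View pics/w2.png

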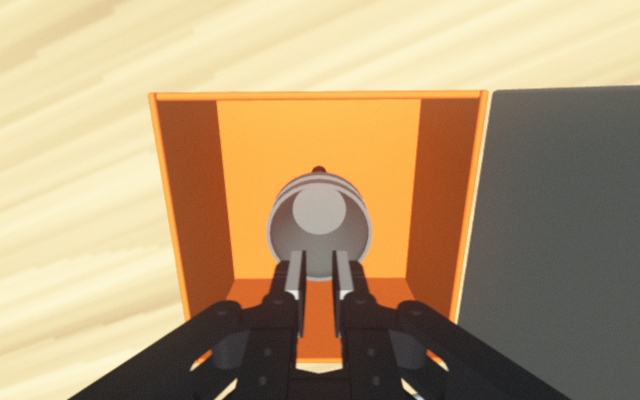

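Cup_a is nested, with its floor at about (319,211). Next I press it down on the inner floor.

Request:
carry_out(
  targets="0 -0.02 -0.02 1 0;0 0 0 1 0;0 0 0 0.8 0;0 0 0 0.2 0;0 0 0 0.1 0;0 0 0 0.1 0;0 0 0 0.1 0;0 0 0 0.1 0;0 0 0 0 0",
)

```text
time_s: 9.05
ee_pos: [0.4957, 0.1854, 0.0381]
eef_rot: [0.0, 0.186, 0.983, 0.0]
ft_force: [-0.1, 0.1, 0.1]
gripper_width: 0.0
gripper_force: 0.0
```

Request:
carry_out(
  targets="0 0 0 0.1 0;0 0 0 0.1 0;0 0 0 0.08 0;0 0 0 0 0",
)

```text
time_s: 9.45
ee_pos: [0.4988, 0.187, 0.0363]
eef_rot: [0.004, 0.186, 0.983, 0.003]
ft_force: [-5.0, 1.3, 24.2]
gripper_width: 0.0
gripper_force: 0.2
```

Request:
carry_out(
  targets="0 0 0 -0.8 0;0 0 0 -1 0;0 0 0 -1 0;0 0 0 -1 -0.04;0 0 0 -1 -0.04;0 0 0 -0.8 -0.039;0.5 0 -1 0 0;1 0 -1 0 0;1 0 -1 0 0;1 0 -1 0 0;1 0 -1 0 0;1 0 -1 0 0",
)

```text
time_s: 10.65
ee_pos: [0.4955, 0.0344, 0.1712]
eef_rot: [0.0, 0.0, 1.0, 0.0]
ft_force: [0.6, 0.5, -0.1]
gripper_width: 0.0848
gripper_force: 0.0
```

Request:
carry_out(
  targets="1 0 -1 0 0;1 0 -1 0 0;1 0 -1 0 0;1 0 -1 0 0;1 0 -1 0 0;1 0 -1 0 0;1 0 -1 0 0;1 0 -1 0 0;1 0 -1 0 0;1 0 -1 0 0;1 0 -0.5 0 0;1 0 0 0 0",
)

```text
time_s: 11.85
ee_pos: [0.4953, -0.2281, 0.1708]
eef_rot: [-0.0, 0.001, 1.0, 0.0]
ft_force: [0.1, 0.3, -0.5]
gripper_width: 0.0854
gripper_force: 0.0
```

Run:
```python
from go import *;from cell import capture
import cv2
c=capture("wrist");f=c["frame"][...,::-1];np.savez("w3",K=c["K"],R=c["R"],t=c["t"])
from h import *
cc={k:c[k] for k in "KRt"}
for yaw,col in((0.,(0,0,255)),(.1,(0,255,0))):
    q=proj(lying(.529,-.2465,yaw),c=cc);cv2.polylines(f:=np.ascontiguousarray(f),[cv2.convexHull(q.round().astype(np.int32))],True,col,1)
cv2.imwrite("pics/w3.png",f)
units(.529,-.2465,.016,90)
```

```text
pos [ 0.4955 -0.2271  0.1709] psi 89.9 F [ 0.4  1.2 -0.3] w 0.0856 t 11.9
units [-1.34 -0.78  6.19] turn -0.0004
```

View pics/w3.png

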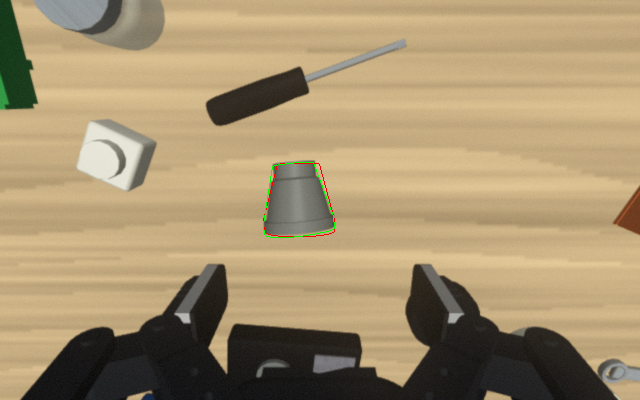

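The fitted outline matches cup_b in the wrist view (yaw about 0.06, foot towards the robot). I'll grip across the band so the foot can swing down.

Request:
carry_out(
  targets="1 -0.7 -0.4 0.9 0;1 -0.64 -0.38 1 0;1 0 0 1 -0.019;1 0 0 1 0;1 0 0 0.9 0;1 0 0 0.8 0;1 0 0 0.4 0;1 0 0 0.1 0;0 0 0 0 0;0 0 0 0 0;0 0 0 0 0;0 0 0 0 0",
)

```text
time_s: 13.1
ee_pos: [0.5301, -0.2469, 0.0202]
eef_rot: [0.002, -0.03, 1.0, -0.001]
ft_force: [0.8, 0.7, 6.3]
gripper_width: 0.0639
gripper_force: 65.9
```

```bash
python3 go.py .529 -.2465 .016 93.4
```

```text
pos [ 0.5301 -0.2469  0.0202] psi 93.4 F [0.8 0.7 6.3] w 0.0639 t 13.1
units [0.04 0.02 0.17] turn 0.0
```

Request:
carry_out(
  targets="0 0 0 -0.4 0;0 0 0 -0.6 0;0 0 0 -0.6 0;0 0 0 -0.6 0;0 0 0 -0.6 0;0 0 0 -0.6 0;0 0 0 -0.3 0;0 0 0 0 0",
)

```text
time_s: 13.9
ee_pos: [0.5296, -0.247, 0.1127]
eef_rot: [0.001, -0.03, 1.0, -0.001]
ft_force: [-0.5, 1.3, -1.0]
gripper_width: 0.0639
gripper_force: 65.9
```

Run:
```python
from go import *;from cell import capture
import cv2
o=np.zeros((400,800,3),np.uint8)
f=capture("wrist")["frame"][...,::-1];s=capture("side")["frame"][...,::-1]
o[:,:400]=f[:,120:520];o[:,400:]=cv2.resize(s[190:290,290:390],(400,400),interpolation=cv2.INTER_CUBIC)
cv2.imwrite("pics/w4.png",o);units(.5,-.2465,.1,90)
```

```text
pos [ 0.5288 -0.2465  0.1105] psi 93.4 F [-0.6  0.9 -0.6] w 0.0636 t 14.0
units [1.15 0.07 0.42] turn 0.0189
```

View pics/w4.png

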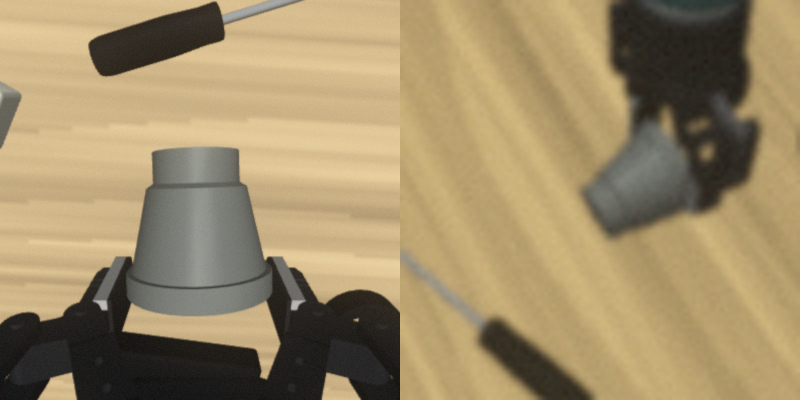

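The foot didn't swing: the cup is still tilted foot-first about 0.25 rad, because pad friction holds it. I'll lower it so the foot would just clear the bench when upright, then ease the grip a little at a time so gravity can turn it.

Request:
carry_out(
  targets="0 0 0 0.8 0;0 0 0 0.8 0;0 0 0 0.5 0;0 0 0 0.2 0;0.5 0 0 0 0;0.5 0 0 0 0;0.65 0 0 0 0;0.65 0 0 0 0",
)

```text
time_s: 14.8
ee_pos: [0.5294, -0.2468, 0.0544]
eef_rot: [0.001, -0.03, 1.0, -0.0]
ft_force: [-0.2, -0.2, -0.6]
gripper_width: 0.0636
gripper_force: 65.9
```

Request:
carry_out(
  targets="0.7 0 0 0 0;0.7 0 0 0 0;0.7 0 0 0 0",
)

```text
time_s: 15.1
ee_pos: [0.529, -0.2466, 0.0536]
eef_rot: [0.0, -0.03, 1.0, 0.0]
ft_force: [-0.0, -0.7, -0.9]
gripper_width: 0.064
gripper_force: 65.9
```

Request:
carry_out(
  targets="0.73 0 0 0 0;0.73 0 0 0 0",
)

```text
time_s: 15.3
ee_pos: [0.529, -0.2466, 0.0535]
eef_rot: [0.0, -0.03, 1.0, 0.0]
ft_force: [0.1, -0.5, -0.3]
gripper_width: 0.0639
gripper_force: 65.9
```

Request:
carry_out(
  targets="0.74 0 0 0 0;0.74 0 0 0 0",
)

```text
time_s: 15.5
ee_pos: [0.529, -0.2466, 0.0535]
eef_rot: [0.0, -0.03, 1.0, 0.0]
ft_force: [0.3, 0.6, -2.1]
gripper_width: 0.0637
gripper_force: 65.9
```

Request:
carry_out(
  targets="0.75 0 0 0 0;0.75 0 0 0 0",
)

```text
time_s: 15.7
ee_pos: [0.529, -0.2466, 0.0535]
eef_rot: [0.0, -0.03, 1.0, 0.0]
ft_force: [-0.4, -0.5, -0.5]
gripper_width: 0.0646
gripper_force: 50.2
```

Request:
carry_out(
  targets="0.755 0 0 0 0;0.755 0 0 0 0",
)

```text
time_s: 15.9
ee_pos: [0.529, -0.2466, 0.0535]
eef_rot: [0.0, -0.03, 1.0, 0.0]
ft_force: [0.0, 0.2, -0.6]
gripper_width: 0.0646
gripper_force: 36.1
```

Grip force falls gradually with the opening, so I'll continue in fine steps.

Request:
carry_out(
  targets="0.76 0 0 0 0;0.76 0 0 0 0;0.763 0 0 0 0;0.763 0 0 0 0;0.763 0 0 0 0",
)

```text
time_s: 16.4
ee_pos: [0.529, -0.2466, 0.0535]
eef_rot: [0.0, -0.03, 1.0, 0.0]
ft_force: [0.5, 0.0, -0.5]
gripper_width: 0.0649
gripper_force: 14.7
```

```bash
cat > tilt.py <<'E'
# estimate tilt of the held cup (rad, 1.57 = upright) from wrist silhouette against wood
from go import *;from h import *;from cell import capture
c=capture("wrist");f=c["frame"][...,::-1].copy();cc={k:c[k] for k in "KRt"};s,R=state();p=s["ee_pos"]
cv2.imwrite("pics/t.png",f)
i=f.astype(float);M=np.clip((.2-(1-i.min(2)/(i.max(2)+1)))/.1+.5,0,1)*(i.max(2)>60);M=M[100:320,240:400]
for a in np.arange(0.05,1.75,.1):
    z=np.array([-np.cos(a),0,-np.sin(a)]);y=np.array([0,1,0]);Rc=np.c_[np.cross(y,z),y,z]
    X=p+(R@(CUP@Rc.T+np.array([0,0,-.013])-.057*z).T).T
    q=proj(X,c=cc)-[240,100];m=np.zeros(M.shape,np.uint8);cv2.fillConvexPoly(m,cv2.convexHull(q.astype(np.int32)),1)
    print(round(a,2),round(np.minimum(M,m).sum()/np.maximum(M,m).sum(),3),end="; ")
E
python3 tilt.py
```

```text
0.05 0.866; 0.15 0.868; 0.25 0.891; 0.35 0.933; 0.45 0.89; 0.55 0.831; 0.65 0.815; 0.75 0.826; 0.85 0.831; 0.95 0.833; 1.05 0.811; 1.15 0.767; 1.25 0.729; 1.35 0.693; 1.45 0.66; 1.55 0.633; 1.65 0.614;
```

Tilt is now about 0.35 rad. I'll ease off a little more.

Request:
carry_out(
  targets="0.765 0 0 0 0;0.765 0 0 0 0;0.765 0 0 0 0;0.765 0 0 0 0",
)

```text
time_s: 16.85
ee_pos: [0.529, -0.2466, 0.0535]
eef_rot: [0.0, -0.03, 1.0, 0.0]
ft_force: [-0.5, -0.5, -1.1]
gripper_width: 0.0656
gripper_force: 10.1
```

```bash
python3 tilt.py
```

```text
0.05 0.867; 0.15 0.867; 0.25 0.892; 0.35 0.933; 0.45 0.891; 0.55 0.831; 0.65 0.815; 0.75 0.827; 0.85 0.831; 0.95 0.834; 1.05 0.811; 1.15 0.767; 1.25 0.729; 1.35 0.692; 1.45 0.66; 1.55 0.632; 1.65 0.614;
```

Request:
carry_out(
  targets="0.767 0 0 0 0;0.767 0 0 0 0;0.767 0 0 0 0;0.767 0 0 0 0",
)

```text
time_s: 17.3
ee_pos: [0.529, -0.2466, 0.0535]
eef_rot: [0.0, -0.03, 1.0, 0.0]
ft_force: [0.2, 0.5, -1.5]
gripper_width: 0.0658
gripper_force: 6.0
```

```bash
python3 tilt.py
```

```text
0.05 0.866; 0.15 0.866; 0.25 0.891; 0.35 0.934; 0.45 0.89; 0.55 0.832; 0.65 0.815; 0.75 0.827; 0.85 0.832; 0.95 0.834; 1.05 0.809; 1.15 0.766; 1.25 0.728; 1.35 0.691; 1.45 0.659; 1.55 0.631; 1.65 0.613;
```

Request:
carry_out(
  targets="0.768 0 0 0 0;0.768 0 0 0 0;0.768 0 0 0 0;0.768 0 0 0 0",
)

```text
time_s: 17.75
ee_pos: [0.5291, -0.2466, 0.0536]
eef_rot: [0.0, -0.03, 1.0, -0.0]
ft_force: [0.9, -0.1, 0.2]
gripper_width: 0.0651
gripper_force: 0.6
```

```bash
python3 tilt.py
```

```text
0.05 0.622; 0.15 0.636; 0.25 0.641; 0.35 0.616; 0.45 0.573; 0.55 0.534; 0.65 0.543; 0.75 0.59; 0.85 0.641; 0.95 0.696; 1.05 0.759; 1.15 0.804; 1.25 0.838; 1.35 0.867; 1.45 0.895; 1.55 0.916; 1.65 0.914;
```

The cup has swung upright (best fit at 1.55–1.65). I'll set it on the bench and regrip.

Request:
carry_out(
  targets="0.768 0 0 0.15 0;0.768 0 0 0.15 0;0.768 0 0 0.1 0;0.768 0 0 0 0;0.768 0 0 0 0;0.8 0 0 0 0;0.8 0 0 0 0;0.8 0 0 0 0;0.8 0 0 0 0",
)

```text
time_s: 18.7
ee_pos: [0.5291, -0.2466, 0.0436]
eef_rot: [0.0, -0.03, 1.0, 0.0]
ft_force: [0.5, -0.6, -0.0]
gripper_width: 0.0682
gripper_force: 0.0
```

```bash
sed -i 's/-.013/-.0137/;s/np.arange(0.05,1.75,.1)/np.arange(1.37,1.8,.05)/' tilt.py; python3 tilt.py
python3 - <<'E'
from go import *
units(.529,-.2465,.043,93.4)
E
```

```text
1.37 0.787; 1.42 0.802; 1.47 0.822; 1.52 0.839; 1.57 0.854; 1.62 0.869; 1.67 0.874; 1.72 0.875; 1.77 0.878; pos [ 0.529  -0.2466  0.0436] psi 93.4 F [-0.3  0.   0.2] w 0.0681 t 18.75
units [0.   0.01 0.02] turn 0.0
```

Run:
```python
from go import *;from h import *
c=dict(np.load("w3.npz"));s,R=state()
from cell import capture
k=capture("wrist");c={n:k[n] for n in "KRt"};f=k["frame"][...,::-1].copy()
i=f.astype(float);M=np.clip((.2-(1-i.min(2)/(i.max(2)+1)))/.1+.5,0,1)*(i.max(2)>60);M=M[100:330,240:400]
p=s["ee_pos"]
def iou(d):
    X=CUP+[p[0]+d[0],p[1]+d[1],d[2]];q=proj(X,c=c)-[240,100];m=np.zeros(M.shape,np.uint8);cv2.fillConvexPoly(m,cv2.convexHull((q*16).astype(np.int32)),1,shift=4)
    return np.minimum(M,m).sum()/np.maximum(M,m).sum()
for dx in np.arange(-.012,.013,.003):print(round(dx,3),round(iou([dx,0,0]),3),end="; ")
q=proj(CUP+[p[0],p[1],0],c=c);cv2.polylines(f,[cv2.convexHull(q.round().astype(np.int32))],True,(0,0,255),1)
cv2.imwrite("pics/w5.png",f)
ys,xs=np.where(M>.5);print(xs.min()+240,xs.max()+240,ys.min()+100,ys.max()+100, q.min(0),q.max(0))
```

```text
-0.012 0.611; -0.009 0.682; -0.006 0.744; -0.003 0.805; -0.0 0.861; 0.003 0.924; 0.006 0.955; 0.009 0.915; 0.012 0.859; 240 399 211 329 [244.22069508 202.70788374] [391.56937683 346.85654994]
```

It is standing, with its axis about 6–7 mm farther out than the TCP. I'll centre, grip and carry.

Request:
carry_out(
  targets="0.9 -0.28 0 0 0;0.9 0 0 0 0;0 0 0 0 0;0 0 0 0 0;0 0 0 0 0;0 0 0 -0.5 0;0 0 0 -1 0;0 0 0 -1 0;0 0 0 -1 0;0 0 0 -1 0;0 0 0 -1 0;0 0 0 -0.5 0",
)

```text
time_s: 20.0
ee_pos: [0.5364, -0.2465, 0.1966]
eef_rot: [0.001, -0.03, 1.0, -0.001]
ft_force: [1.0, 0.7, -0.7]
gripper_width: 0.0642
gripper_force: 66.2
```

```bash
python3 go.py .496 .185 .19 68.6
```

```text
pos [ 0.5364 -0.2465  0.1966] psi 93.4 F [ 1.   0.7 -0.7] w 0.0642 t 20.0
units [ 0.59 17.33  0.23] turn 0.1378
```

Request:
carry_out(
  targets="0 0.03 1 0 0;0 0.03 1 0 0;0 0.03 1 0 0;0 0.03 1 0 0;0 0.03 1 0 0;0 0.03 1 0 0;0 0.03 1 0 0;0 0.03 1 0 0;0 0.03 1 0 0;0 0.04 1 0 0;0 0.04 1 0 0;0 0.04 1 0 0",
)

```text
time_s: 21.2
ee_pos: [0.5079, 0.0536, 0.1931]
eef_rot: [-0.001, -0.03, 1.0, 0.0]
ft_force: [0.8, -0.3, -1.0]
gripper_width: 0.0637
gripper_force: 66.3
```

Request:
carry_out(
  targets="0 0.04 1 0 0;0 0.04 1 0 0;0 0.04 1 0 0;0 0.04 1 0 0;0 0.04 1 0 0;0 0 0.33 0 0.046;0 0 0 0 0.046;0 0 0 0 0.046;0 0 0 0 0;0 0 0 0 0",
)

```text
time_s: 22.2
ee_pos: [0.4954, 0.1853, 0.1933]
eef_rot: [-0.0, 0.184, 0.983, -0.0]
ft_force: [0.2, 0.3, -1.0]
gripper_width: 0.0638
gripper_force: 66.3
```

Run:
```python
from go import *;from h import *
from cell import capture
from scipy.optimize import least_squares
units(.496,.185,.09,68.6)
k=capture("wrist");c={n:k[n] for n in "KRt"};f=k["frame"][...,::-1].copy();cv2.imwrite("pics/w6.png",f)
s,R=state();p=s["ee_pos"]
i=f.astype(float);sat=1-i.min(2)/(i.max(2)+1)
# held cup: silhouette fit (offset of underside in tool x,z; tilt)
M=np.clip((.25-sat)/.1+.5,0,1)*(i.max(2)>60);M=M[150:345,235:405]
def iou(d):
    X=p+(R@(np.diag([1,1,-1])@(CUP@Ro.from_euler("y",d[2]).as_matrix().T).T)).T+R@np.array([d[0],0,d[1]])
    q=proj(X,c=c)-[235,150];m=np.zeros(M.shape,np.uint8);cv2.fillConvexPoly(m,cv2.convexHull((q*16).astype(np.int32)),1,shift=4)
    return -np.minimum(M,m).sum()/np.maximum(M,m).sum()
x0=np.array([.003,.0436,0]);r=minimize(iou,x0,method="Nelder-Mead",options=dict(initial_simplex=np.array([x0,x0+[.004,0,0],x0+[0,.004,0],x0+[0,0,.1]])));print("held",r.x.round(4),r.fun)
```

```text
pos [0.4954 0.1853 0.1933] psi 68.8 F [ 0.2  0.3 -1. ] w 0.0638 t 22.2
units [-0.03  0.    4.13] turn 0.001
held [ 0.016   0.0365 -0.2536] -0.8172058008109726
```

View pics/w6.png

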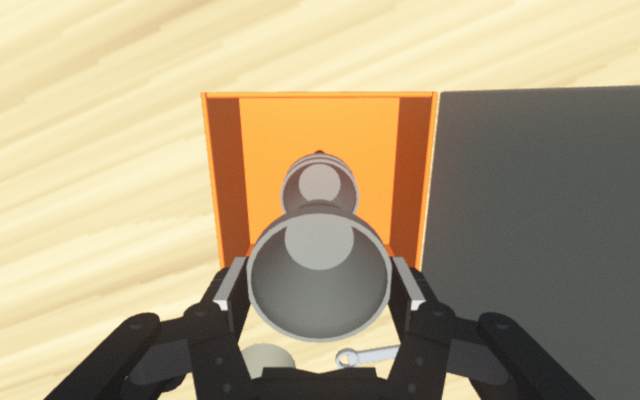

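Cup_b is held upright (rim about 247–392 × 206–340, the same pose as cup_a before its insertion), over the nested cup_a at (320,190). Insert.

Request:
carry_out(
  targets="0 -0.05 0.02 0.9 0;0 0 0 0.9 0;0 0 0 0.9 0;0 0 0 0.8 0;0 0 0 0.3 0;0 0 0 0.2 0;0 0 0 0.1 0;0 0 0 0.1 0;0 0 0 0.1 0;0 0 0 0.1 0;0 0 0 0 0",
)

```text
time_s: 23.35
ee_pos: [0.4968, 0.1854, 0.0834]
eef_rot: [-0.0, 0.186, 0.983, -0.0]
ft_force: [0.2, -1.2, -0.8]
gripper_width: 0.0641
gripper_force: 66.3
```

Request:
carry_out(
  targets="0 0 0 0.08 0;0 0 0 0.08 0;0 0 0 0.08 0;0 0 0 0 0",
)

```text
time_s: 23.75
ee_pos: [0.4975, 0.1854, 0.08]
eef_rot: [0.001, 0.186, 0.983, 0.0]
ft_force: [-5.3, -1.3, 13.8]
gripper_width: 0.0641
gripper_force: 67.8
```

Contact at about home height. Release, shut the fingers, and press on the inner floor (home at z = 0.052).

Request:
carry_out(
  targets="1 0 0 0 0;1 0 0 0 0;1 0 0 0 0;1 0 0 -1 0;1 0 0 -1 0;0 0.08 0 -0.5 0;0 0 0 0 0;0 0 0 0 0;0 0 0 0 0;0 0 0 0 0;0 0 0 0 0",
)

```text
time_s: 24.85
ee_pos: [0.4948, 0.186, 0.1392]
eef_rot: [-0.001, 0.186, 0.983, -0.0]
ft_force: [-0.7, -0.2, -0.2]
gripper_width: 0.0004
gripper_force: 0.0
```

```bash
python3 go.py .495 .1845 .054 68.6
```

```text
pos [0.4948 0.186  0.1392] psi 68.6 F [-0.7 -0.2 -0.2] w 0.0004 t 24.85
units [-0.04 -0.05  3.41] turn -0.0002
```

Request:
carry_out(
  targets="0 0 -0.03 1 0;0 0 0 1 0;0 0 0 0.8 0;0 0 0 0.2 0;0 0 0 0.1 0;0 0 0 0.1 0;0 0 0 0.1 0;0 0 0 0.1 0;0 0 0 0.08 0;0 0 0 0.08 0;0 0 0 0.08 0;0 0 0 0 0",
)

```text
time_s: 26.05
ee_pos: [0.4971, 0.1856, 0.0523]
eef_rot: [0.003, 0.186, 0.983, 0.001]
ft_force: [-0.2, -2.8, 13.9]
gripper_width: -0.0002
gripper_force: 0.0
```

Request:
carry_out(
  targets="0 0 0 0.08 0;0 0 0 0.06 0;0 0 0 0 0;0 0 0 0 0;0 0 0 -0.8 0;0 0 0 -1 0;0 0 0 -1 0;0 0 0 -1 0",
)

```text
time_s: 26.85
ee_pos: [0.4947, 0.1854, 0.1416]
eef_rot: [0.0, 0.186, 0.983, 0.0]
ft_force: [0.2, 0.2, -1.0]
gripper_width: -0.0001
gripper_force: 0.0
```

Run:
```python
from go import *;from h import *
xc=np.array([np.cos(1.197),np.sin(1.197),0]);yc=np.array([-xc[1],xc[0],0]);H=np.array([.495,.1845,.102])+.0825*xc
print("hinge",H)
print("obs top mid inner edge", np.array([(163+8)/2/5+139.6,(18+375)/2/5+154.6]))
for th in np.arange(1.5,1.91,.1):
    e=H+.165*(-np.cos(th)*xc+np.array([0,0,np.sin(th)]));n=np.sin(th)*xc+np.cos(th)*np.array([0,0,1])
    print(round(th,2),"top",proj(e).round(1)[0],proj(e+.006*n).round(1)[0],"side",proj(e,"side").round(1)[0], e.round(3))
units(*H,158.6)
```

```text
hinge [0.52512506 0.2613032  0.102     ]
obs top mid inner edge [156.7 193.9]
1.5 top [177.1 201.4] [174.4 200.2] side [280.9  89.9] [0.521 0.25  0.267]
1.6 top [169.8 198.3] [167.1 197.2] side [280.9  86.9] [0.527 0.266 0.267]
1.7 top [162.7 195.3] [160.2 194.2] side [281.   84.6] [0.533 0.281 0.266]
1.8 top [156.1 192.4] [153.7 191.4] side [281.   82.7] [0.539 0.296 0.263]
1.9 top [149.9 189.7] [147.8 188.7] side [281.1  81.5] [0.545 0.311 0.258]
pos [0.4947 0.1854 0.1416] psi 68.6 F [ 0.2  0.2 -1. ] w -0.0001 t 26.85
units [-0.02  3.27  1.59] turn 0.4998
```

```bash
python3 -c "
from cell import sense;print(sense()['joint_positions'].round(2))"
```

```text
[ 0.29  0.11  1.52  0.    1.51 -0.91]
```

Request:
carry_out(
  targets="0 0 0 -1 0;0 0 0 -1 0.045;0 0 0 -1 0.045;0 0 0 -1 0.045;0 0 0 -1 0.045;0 0 0 -1 0.045;0 0 0 -1 0.046;0 0 0 0 0.046;0 0 0 0 0.046;0 0 0 0 0.046;0 0 0 0 0.046;0 0 0 0 0.045",
)

```text
time_s: 28.05
ee_pos: [0.4948, 0.1854, 0.3156]
eef_rot: [-0.0, 0.828, 0.561, 0.0]
ft_force: [0.3, -0.2, 0.2]
gripper_width: -0.0001
gripper_force: 0.0
```

```bash
python3 go.py .556 .3405 .31 158.6;  python3 -c "
from cell import sense;print(sense()['joint_positions'].round(2))"
```

```text
pos [0.4948 0.1854 0.3156] psi -21.8 F [ 0.3 -0.2  0.2] w -0.0001 t 28.05
units [ 6.67 -0.03  0.22] turn -0.0021
[0.29 0.06 1.23 0.   1.85 0.67]
```

Request:
carry_out(
  targets="0 0.9 0 0 0;0 0.9 0 0 0;0 0.9 0 0 0;0 0.9 0 0 0;0 0.9 0 0 0;0 0.9 0 0 0;0 0.9 0 0 0;0 0.4 0 0.6 0;0 0 0 0.9 0;0 0 0 0.9 0;0 0 0 0.8 0;0 0 0 0 0",
)

```text
time_s: 29.25
ee_pos: [0.5547, 0.3403, 0.2306]
eef_rot: [-0.0, 0.826, 0.563, -0.004]
ft_force: [-0.1, 0.0, -0.7]
gripper_width: -0.0004
gripper_force: 0.0
```

```bash
cat > cov.py <<'E'
from go import *
xc=np.array([np.cos(1.197),np.sin(1.197),0]);H=np.array([.495,.1845,.102])+.0825*xc
s,R=state();d=s["ee_pos"]-H;print("u",round(float(d@xc),4),"v",round(float(d[1]*xc[0]-d[0]*xc[1]),4),"z",s["ee_pos"][2].round(4),"F",s["ft_force"].round(1),"Fu",(s["ft_force"]@xc).round(1))
for th in np.arange(1.57,-.01,-.157):
    dd=.135;print(round(th,2),"u,z units from here",((np.array([-dd*np.cos(th)+.006*np.sin(th)+.011,.102+dd*np.sin(th)+.006*np.cos(th)])-[d@xc,s["ee_pos"][2]])/.025).round(2))
E
python3 cov.py
```

```text
u 0.0843 v 0.0013 z 0.2306 F [-0.1  0.  -0.7] Fu -0.0
1.57 u,z units from here [-2.7   0.26]
1.41 u,z units from here [-3.54  0.23]
1.26 u,z units from here [-4.38  0.06]
1.1 u,z units from here [-5.17 -0.22]
0.94 u,z units from here [-5.92 -0.64]
0.78 u,z units from here [-6.58 -1.16]
0.63 u,z units from here [-7.16 -1.78]
0.47 u,z units from here [-7.64 -2.48]
0.31 u,z units from here [-8.   -3.25]
0.16 u,z units from here [-8.23 -4.06]
-0.0 u,z units from here [-8.33 -4.9 ]
```

Request:
carry_out(
  targets="0 -0.5 0 0 0;0 -0.5 0 0 0;0 -0.5 0 0 0;0 -0.4 0 0 0;0 -0.4 0 0 0;0 -0.4 0 0 0;0 -0.4 0 0 0;0 -0.4 0 0 0;0 -0.4 0 0 0;0 -0.4 0 0 0",
)

```text
time_s: 30.25
ee_pos: [0.5162, 0.2405, 0.2351]
eef_rot: [-0.0, 0.826, 0.563, -0.0]
ft_force: [0.8, 2.1, -1.3]
gripper_width: 0.0001
gripper_force: 0.8
```

```bash
python3 cov.py
```

```text
u -0.0226 v 0.0007 z 0.2351 F [ 0.8  2.1 -1.3] Fu 2.2
1.57 u,z units from here [1.58 0.08]
1.41 u,z units from here [0.73 0.05]
1.26 u,z units from here [-0.1  -0.11]
1.1 u,z units from here [-0.9 -0.4]
0.94 u,z units from here [-1.64 -0.82]
0.78 u,z units from here [-2.31 -1.34]
0.63 u,z units from here [-2.88 -1.96]
0.47 u,z units from here [-3.36 -2.66]
0.31 u,z units from here [-3.72 -3.43]
0.16 u,z units from here [-3.95 -4.24]
-0.0 u,z units from here [-4.06 -5.08]
```

Request:
carry_out(
  targets="0 -0.45 0 0.2 0;0 -0.45 0 0.2 0;0 -0.37 0 0.21 0;0 -0.37 0 0.21 0;0 -0.33 0 0.26 0;0 -0.33 0 0.26 0;0 -0.29 0 0.31 0;0 -0.29 0 0.31 0;0 -0.24 0 0.35 0;0 -0.24 0 0.35 0;0 -0.18 0 0.38 0;0 -0.18 0 0.38 0",
)

```text
time_s: 31.45
ee_pos: [0.4825, 0.1544, 0.1491]
eef_rot: [-0.0, 0.826, 0.563, -0.0]
ft_force: [-0.0, 0.4, 1.2]
gripper_width: -0.0004
gripper_force: 0.4
```

```bash
python3 cov.py|sed '2,7d'
```

```text
u -0.1151 v 0.0007 z 0.1491 F [-0.   0.4  1.2] Fu 0.3
0.63 u,z units from here [0.81 1.48]
0.47 u,z units from here [0.34 0.78]
0.31 u,z units from here [-0.02  0.01]
0.16 u,z units from here [-0.25 -0.8 ]
-0.0 u,z units from here [-0.36 -1.64]
```

Request:
carry_out(
  targets="0 -0.12 0 0.4 0;0 -0.12 0 0.4 0;0 -0.06 0 0.4 0;0 -0.06 0 0.3 0;0 0 0 0.1 0;0 0 0 0.06 0;0 0 0 0.06 0;0 0 0 0 0",
)

```text
time_s: 32.25
ee_pos: [0.4796, 0.1464, 0.108]
eef_rot: [0.0, 0.826, 0.563, 0.0]
ft_force: [-3.9, -0.9, 5.5]
gripper_width: -0.0002
gripper_force: 2.4
```

```bash
python3 cov.py|sed '2,8d'
```

```text
u -0.1236 v 0.0005 z 0.108 F [-3.9 -0.9  5.5] Fu -2.2
0.47 u,z units from here [0.68 2.42]
0.31 u,z units from here [0.32 1.66]
0.16 u,z units from here [0.09 0.84]
-0.0 u,z units from here [-0.02 -0.  ]
```

Request:
carry_out(
  targets="0 0 0 0.08 0;0 0 0 0.06 0;0 0 0 0 0;0 0 0 0 0",
)

```text
time_s: 32.65
ee_pos: [0.4798, 0.1464, 0.1077]
eef_rot: [0.0, 0.826, 0.563, 0.001]
ft_force: [-15.1, -4.5, 25.2]
gripper_width: 0.0
gripper_force: 12.5
```

Request:
carry_out(
  targets="0 0 0 -0.4 0;0 0 0 -0.8 0;0 0 0 -1 0;0 0 0 -1 0;0 0 0 -1 0;0 -1 0 -1 0;0 -1 0 0 0;0 -1 0 0 0;0 -1 0 0 0;0 0 0 0 0;0 0 0 0 0",
)

```text
time_s: 33.75
ee_pos: [0.4431, 0.0532, 0.234]
eef_rot: [0.0, 0.827, 0.563, 0.001]
ft_force: [0.4, 0.7, 1.4]
gripper_width: -0.0004
gripper_force: 0.0
```

Run:
```python
from h import *;from cell import capture
import numpy as np
xc=np.array([np.cos(1.197),np.sin(1.197),0]);yc=np.array([-xc[1],xc[0],0]);H=np.array([.495,.1845,.102])+.0825*xc
for n in("top","side"):
    f=capture(n)["frame"][...,::-1].copy();cv2.imwrite(f"pics/end_{n}.png",f)
    hsv=cv2.cvtColor(f,cv2.COLOR_BGR2HSV)
    for th in(0.,.05,.1):
        d=-np.cos(th)*xc+np.array([0,0,np.sin(th)]);q=[H+s*.0825*yc+.165*l*d for s,l in((-1,0),(1,0),(1,1),(-1,1))]
        print(n,th,proj(np.array(q),n).round(1).tolist())
    e=H-.165*xc
    for dv in range(-8,9,1): # profile across free edge
        u,v=proj(e-xc*dv*.003+[0,0,.006],n)[0]
        print(dv*3,hsv[int(round(v)),int(round(u))].tolist(),end=" ")
    print()
```

```text
top 0.0 [[207.7, 173.6], [179.9, 236.3], [242.8, 263.0], [270.0, 199.7]]
top 0.05 [[207.7, 173.6], [179.9, 236.3], [242.1, 263.1], [269.5, 199.4]]
top 0.1 [[207.7, 173.6], [179.9, 236.3], [241.3, 263.2], [268.9, 199.0]]
-24 [20, 51, 130] -21 [18, 50, 133] -18 [20, 50, 132] -15 [20, 51, 135] -12 [18, 49, 135] -9 [20, 51, 136] -6 [20, 50, 137] -3 [20, 50, 139] 0 [19, 51, 139] 3 [19, 49, 141] 6 [19, 49, 140] 9 [20, 48, 142] 12 [19, 50, 143] 15 [19, 49, 145] 18 [19, 50, 144] 21 [20, 49, 146] 24 [19, 49, 146] 
side 0.0 [[308.6, 130.6], [259.3, 132.3], [257.3, 164.3], [310.9, 162.2]]
side 0.05 [[308.6, 130.6], [259.3, 132.3], [257.0, 162.2], [310.9, 160.1]]
side 0.1 [[308.6, 130.6], [259.3, 132.3], [256.8, 159.9], [310.8, 157.9]]
-24 [43, 18, 98] -21 [43, 18, 98] -18 [36, 12, 107] -15 [34, 19, 108] -12 [34, 19, 108] -9 [30, 12, 105] -6 [30, 12, 105] -3 [21, 24, 105] 0 [13, 79, 113] 3 [13, 79, 113] 6 [11, 152, 134] 9 [11, 196, 138] 12 [11, 196, 138] 15 [11, 204, 131] 18 [11, 204, 126] 21 [11, 204, 126] 24 [11, 207, 123]
```

```bash
python3 -c "
from cell import close_job;print(close_job())"
```

```text
the job is handed in; nothing more can be done
None
```

I nested both cups in the case and pressed them home (inner-floor heights read 36 and 52 mm), shut the cover flat, withdrew the arm and handed the job in at about 34 s; the judge's verdict was not returned, and I did not re-check the bystanders with a camera.

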